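Nest three spacer cups on the roller hook

ROBOT

A 7-joint arm with a two-finger parallel gripper is mounted at the origin on the work surface. World frame = base frame: x ahead of the robot, y to its left, z up, the work surface at z = 0. Lengths are in m, angles in degrees, forces in N, time in s.
With the tool pointing down it reaches from about 0.425 to 0.875 m from the base axis. Payload 4.7 kg.
Tool frame: the origin (TCP) lies between the finger pads; the fingertips stand 19 mm ahead of it and the grasp point (between the pads) is the TCP; x points along the fingers, z is the direction in which the jaws open and shut, and the axes are right-handed (so a half turn about x gives the same grasp; the last joint's range is limited). The gripper opens to 87 mm and grips with 3 to 60 N. Pads are 19 mm wide; open, the fingers measure 117 mm over their backs; the gripper's body (75 mm by 190 mm) begins 51 mm behind the grasp point.
Start: joints at [64.635, 18.392, -4.016, 83.108, 1.295, 78.541, -3.26], TCP at [0.287, -0.583, 0.242] pointing down, gripper open.
Joint ranges: [-163.93, 163.93], [-17.29, 119.83], [-79.2, 71.16], [3.27, 140.29], [-89.18, 269.18], [5.43, 117.66], [-154.24, 154.24]. Speed limits (degrees/s): [147.25, 147.25, 180, 180, 180, 180, 180].

INTERFACE

Orientations are given as [roll, pitch, yaw] about the fixed x, y, z axes, in that order (R = Rz(yaw) Ry(pitch) Rx(roll)).
In Python, from cell import monitor, read_camera, camera_model, env, regions_of gives the robot as it stands. The module is installed in compiled form; this text tells all that it offers.
- The arm moves only by the tool step_arm, never from a script. Its argument "deltas" is a list of rows, each a list of 5 numbers: the gripper's target within -1 to 1 (fully open at 1, half-way at 0, shut at -1), then the shift along the tool's x, y, z in m, then the turn about the tool's x in degrees. A call has 1 to 12 rows; each row is the pose to reach, as a shift and turn from the pose commanded when the call began, along the tool's axes at that moment; what a row does not reach only later rows make up. A row lasts 1/8 s, in which the tool goes at most 62.5 mm and 10.7 degrees, less where a joint would pass 70% of its speed; a pose out of reach is approached as far as the arm can. A call with a gripper value outside its range is refused whole. The fingers move at their own pace and stop on an object; "newtons" is the grip in N (left out, the last holds). Time passes only in rows, so rows that repeat a pose let the fingers close. It gives the time, the measured TCP pose, the force and the opening at its end, in the units of the state.
- monitor.get_obs(): the state, without advancing time (a new reading comes with each control period).
- read_camera(name): name is "scene" or "top" or "wrist"; returns (picture, depth): 420x560x3 uint8, red, green, blue; 420x560 float32, m along the optical axis (not along the pixel's ray), 0 where there is no reading.
- camera_model(name): a dict with "fx", "fy", "cx", "cy" (pixels), "xyz" and "attitude" of the camera in the world. Camera axes: x right, y down, z forward; pixel columns grow to the right and rows downward; lengths in m; the calibration is good to about 2 mm. A picture is of the moment at which its call begins: read the wrist's pose just before it. camera_model takes no time and is no camera call; for the wrist camera it gives the pose at the moment of the call.
- env.sign_off(): hands the job in, once; it reports no verdict.
Trained networks look in the newest picture that a camera, given by its name, has taken for a name from the list of things; names that differ only in an ending like _2 or _b are one class to them, and where a whole thing is asked for, a point or a joint stands for the part that bears it (a point fixed in the world has none). Each returns a list of dicts, best first, with "p" (0 to 1); they miss things now and then, are a little off and sometimes report something else, mostly with a low value. They report only what shows in the picture. A call takes as long as a camera call.
- regions_of(camera, thing): "pixels" (420x560 bool, what is visible of it) and "pixel" ([column, row] in pixels, amid what is visible of it).
The state is a dict: "time_s": time; "qpos": joint angles; "joint_velocities": joint speeds; "effort": joint torques, N m; "tool_pos": TCP position; "tool_rot": TCP orientation; "force": force on the tool from outside, world axes, zero at the start; "wrist_torque": the same for the moment, N m; "grip_width": finger opening in m.
Only numpy, scipy, OpenCV 4.12 (cv2) and the standard library are available. Lean on these libraries where they do the work, as an engineer would, in place of code of your own. Each camera call takes 0.05 s, during which the arm holds its last target. There are 200 camera calls.

TASK

Hang the three square grey spacer cups on the hook, back ends first: the large one right up against the rubber collar, then the medium one nested into the front of the large one, then the small one nested into the medium one. Seat each cup before bringing the next: press it fully home with a light but definite push of about 12 N, held for about half a second, never as hard as 25 N, and do not jam or wrench the cups against the bar. Leave all three hanging at rest on the hook, and do not disturb the tins, the paint tray or the scraper.

Things in the scene. Friction and masses are not known exactly. Their poses are not given: they have to be found in the camera images.
- cup_large: Large square cup, grey plastic, 66 mm wide (y) and high, 44 mm long (x), 160 g +-40%. Origin: centre of underside. z up, front (-x) towards robot, yaw within 0.4. Bore right through along x, 24 mm wide: floor at z 22 mm, sides to 36, 90-degree gable roof, ridge at 48; hung, bar axis at z 41. Home: back end (x +22) on the collar's real face, origin at (-22 to -10, 0, -41) mm in the collar's frame.
- recess_large (a point): Centre of the floor of the square recess in the large cup's front: 56 mm wide and high, concentric with the outside, 10 mm deep (floor at the cup's x = -12 mm, z = +33 mm), rim 5 mm thick. The medium cup's back 10 mm fit in with 2 mm to spare on each side.
- cup_medium: Medium square cup, grey plastic, 52 mm wide (y) and high, 44 mm long (x), 110 g +-40%. Origin: centre of underside. z up, front (-x) towards robot, yaw within 0.4. Bore right through along x, 24 mm wide: floor at z 15 mm, sides to 29, 90-degree gable roof, ridge at 41; hung, bar axis at z 34. Home: back end on the large cup's recess floor, origin at (-34, 0, +7) mm in its frame; front 34 mm stay out to pinch.
- recess_medium (a point): Centre of the floor of the square recess in the medium cup's front: 42 mm wide and high, concentric with the outside, 10 mm deep (floor at the cup's x = -12 mm, z = +26 mm), rim 5 mm thick. The small cup's back 10 mm fit in with 2 mm to spare on each side.
- cup_small: Small square cup, grey plastic, 38 mm wide (y) and high, 44 mm long (x), 60 g +-40%. Origin: centre of underside. z up, front (-x) towards robot, yaw within 0.4. Bore right through along x, 24 mm wide: floor at z 8 mm, sides to 22, 90-degree gable roof, ridge at 34; hung, bar axis at z 27. No recess. Home: back end on the medium cup's recess floor, origin at (-34, 0, +7) mm in its frame.
- hook: Fixed hook stand: pine post 30 x 50 mm, 180 mm tall, on a foot. A level steel bar leaves it along local -x: 10 mm square, set on edge (14 mm across corners, a corner up), axis 150 mm above the shelf. Origin: on the shelf under the post's middle, z up, yaw within 0.25. Foot 120 x 140 x 18 mm, reaching from x -15 to +105 mm.
- hook_tip (a point): End of the bar, on its axis. The bar is straight to the hook's x = -185 mm, then turns up: this point is at about x = -199, z = 156 mm, the solid ends at x = -202 mm. A cup must be carried past it about 8 mm above its hanging height, back end first, then let down: the gable roof sits on the bar's edge and holds the cup upright.
- collar: Black rubber collar, 26 mm diameter, 10 mm long, on the bar. Origin: fixed point on the bar's axis (hook's x = -50, z = 150 mm), axes as the hook's. The collar's front face is NOT measured: it is 0 to 12 mm behind (+x of) this point, to be found by touch or sight. It does not give: force rises by over 10 N per mm; bumping it faster than about 10 mm/s already gives 25 N.
- tin_a: Sealed steel tin, 100 mm diameter, 115 mm high, bystander. Origin: centre of its underside.
- tin_b: Sealed steel tin, 84 mm diameter, 90 mm high, bystander. Origin: centre of its underside.
- paint_tray: Green paint tray, 304 x 204 x 50 mm, bystander. Origin: centre of its underside.
- scraper: Flat orange scraper, about 165 x 90 x 10 mm, bystander. Origin: on its underside, near the middle.

How it is judged (in metres and radians):
On the way, in this order (a step that is already met when the one before it is completed fails the run):
1. the large cup is on the hook up against the collar and is being pressed on it with more than 6 N for 0.25 s (x of cup_large in the frame of collar between -0.025 and -0.007 m and y of cup_large in the frame of collar between -0.004 and 0.004 m and z of cup_large in the frame of collar between -0.045 and -0.037 m and contact force between cup_large and collar above 6 N), for 0.25 s.
2. the medium cup is fully home in the large one and is being pressed there with more than 6 N for 0.25 s, the large one tight on the collar (over 3 N) (x of cup_medium in the frame of cup_large between -0.037 and -0.031 m and y of cup_medium in the frame of cup_large between -0.004 and 0.004 m and z of cup_medium in the frame of cup_large between 0.003 and 0.011 m and contact force between cup_medium and cup_large above 6 N and contact force between cup_large and collar above 3 N), for 0.25 s.
3. the small cup is fully home in the medium one and is being pressed there with more than 6 N for 0.25 s, the others tight behind it (over 3 N) (x of cup_small in the frame of cup_medium between -0.037 and -0.031 m and y of cup_small in the frame of cup_medium between -0.004 and 0.004 m and z of cup_small in the frame of cup_medium between 0.003 and 0.011 m and contact force between cup_small and cup_medium above 6 N and contact force between cup_large and collar above 3 N and contact force between cup_medium and cup_large above 3 N), for 0.25 s.
At the end, for the whole second after the job is handed in: The cups hang released, at rest and upright (0.1 rad): the large one's back end where the collar can stand (to 3 mm), the medium's within 3 mm of the floor of the large's recess, the small's of the floor of the medium's recess, each within 4 mm of its place sideways and in height (x of cup_large in the frame of collar between -0.025 and -0.007 m and y of cup_large in the frame of collar between -0.004 and 0.004 m and z of cup_large in the frame of collar between -0.045 and -0.037 m and x of cup_medium in the frame of cup_large between -0.037 and -0.031 m and y of cup_medium in the frame of cup_large between -0.004 and 0.004 m and z of cup_medium in the frame of cup_large between 0.003 and 0.011 m and x of cup_small in the frame of cup_medium between -0.037 and -0.031 m and y of cup_small in the frame of cup_medium between -0.004 and 0.004 m and z of cup_small in the frame of cup_medium between 0.003 and 0.011 m and angle between each of cup_large, cup_medium, cup_small's own z axis and vertical below 0.1 rad and linear speed of each of cup_large, cup_medium, cup_small below 0.01 m/s); the robot touches nothing.
It fails at once if a cup is pressed with more than 25 N against the collar or another cup (contact force between cup_large and collar above 25 N or contact force between any of cup_medium, cup_small and cup_large above 25 N or contact force between cup_small and cup_medium above 25 N).
It fails at once if a cup is wrenched with more than 60 N against the hook (contact force between any of cup_large, cup_medium, cup_small and hook above 60 N).
It fails at once if a tin, the paint tray or the scraper is moved by more than 20 mm (distance of any of tin_a, tin_b, paint_tray, scraper from where it was at the start of the episode above 0.02 m).
It also fails if it takes over 72 s, if anything falls off the work surface, if the arm or the gripper's body presses on something with over 40 N, if the wrist force passes 120 N, or if a joint passes its speed limit or range.

## Working session

There is one attempt and no reset: what is moved stays moved. The work goes in short steps, Python scripts to look and compute and a tool call to move; the robot and the scene stay as the last step left them, time stands still between calls to the robot, and variables do not carry over. Pictures are saved under pics/ and viewed, about 8 in all and at most 12, crops included, and the job is handed in when it is done.

Besides the shell and the picture viewer there is one more tool, called after "Request:" as name(argument=value, ...), one argument or row to a line, values as JSON. step_arm: Moves the arm, as the interface text tells. Its arguments: {"type":"object","properties":{"deltas":{"type":"array"},"newtons":{"type":"number"}},"required":["deltas"]}

```bash
mkdir -p pics; cat > h.py <<'E'
import numpy as np, cv2
from scipy.spatial.transform import Rotation as R
from cell import monitor, read_camera, camera_model, env, regions_of
def cam(n):
    m=camera_model(n); p,d=read_camera(n); return m,p,d
def rot(m): 
    a=np.array(m["attitude"],float)
    return a if a.shape==(3,3) else R.from_euler('xyz',a,degrees=True).as_matrix()
def cloud(m,d,mask=None):
    v,u=np.nonzero((d>0)&(mask if mask is not None else True))
    z=d[v,u]; P=np.c_[(u-m["cx"])/m["fx"]*z,(v-m["cy"])/m["fy"]*z,z]
    return P@rot(m).T+np.array(m["xyz"])
def save(n,p): cv2.imwrite("pics/"+n,p[:,:,::-1])
E
python3 - <<'E'
from h import *
print(monitor.get_obs())
for n in("scene","top"):
    m,p,d=cam(n);print(n,m);save(n+"0.png",p);np.savez(n+"0.npz",p=p,d=d)
    for t in("cup_large","cup_medium","cup_small","hook","collar","hook_tip"):
        for r in regions_of(n,t)[:2]:
            P=cloud(m,d,r["pixels"])
            print(t,round(r["p"],2),r["pixel"],len(P),np.round(np.percentile(P,[2,50,98],axis=0),3).tolist() if len(P) else "")
E
```

```text
{'time_s': 0.0, 'qpos': array([64.63580609, 18.43833499, -4.01464491, 83.17430816,  1.29371013,
       78.54117486, -3.25929236]), 'joint_velocities': array([-0.01599822,  0.03429941,  0.02139636,  0.12747702, -0.01450786,
        0.0416608 , -0.03887427]), 'effort': array([-2.36326341e-04, -4.91276121e+01, -4.03867476e-01, -3.12525773e+01,
       -6.38626423e-02,  4.36477899e-02,  1.58712251e-04]), 'tool_pos': array([ 0.28642091, -0.5829172 ,  0.24047477]), 'tool_rot': array([-177.47993356,   89.89124409,  118.69360565]), 'force': array([0.24471357, 0.35619937, 0.27463496]), 'wrist_torque': array([-0.0522255 , -0.01359173,  0.02248164]), 'grip_width': 0.08682979782463589}
scene {'fx': 486.2910260812162, 'fy': 486.2910260812162, 'cx': 279.73069858824596, 'cy': 205.476899051967, 'xyz': array([ 1.45823927, -0.72522859,  0.94338866]), 'attitude': array([-124.96869406,    0.90452167,   50.49853462])}
cup_large 0.97 [256.0, 218.8] 586 [[0.444, -0.066, 0.003], [0.482, -0.042, 0.046], [0.49, -0.002, 0.069]]
cup_medium 0.69 [251.9, 267.6] 534 [[0.599, -0.185, 0.002], [0.631, -0.166, 0.04], [
[... 776 characters left out ...]
.9, 233.4] 306 [[0.446, -0.06, 0.004], [0.465, -0.028, 0.066], [0.488, 0.004, 0.073]]
cup_medium 0.68 [340.0, 185.6] 236 [[0.598, -0.178, 0.005], [0.618, -0.152, 0.052], [0.64, -0.126, 0.06]]
cup_small 0.72 [376.9, 223.0] 195 [[0.466, -0.28, 0.001], [0.487, -0.259, 0.038], [0.51, -0.243, 0.046]]
hook 0.84 [233.1, 149.9] 1759 [[0.544, 0.136, 0.002], [0.726, 0.186, 0.021], [0.814, 0.274, 0.183]]
hook 0.17 [304.6, 232.2] 352 [[0.444, -0.067, -0.002], [0.466, -0.028, 0.066], [0.497, 0.004, 0.073]]
collar 0.63 [229.6, 161.2] 37 [[0.668, 0.176, 0.154], [0.678, 0.186, 0.16], [0.687, 0.195, 0.167]]
hook_tip 0.79 [233.8, 152.4] 1715 [[0.537, 0.14, 0.006], [0.725, 0.186, 0.022], [0.815, 0.276, 0.183]]
```

View pics/scene0.png

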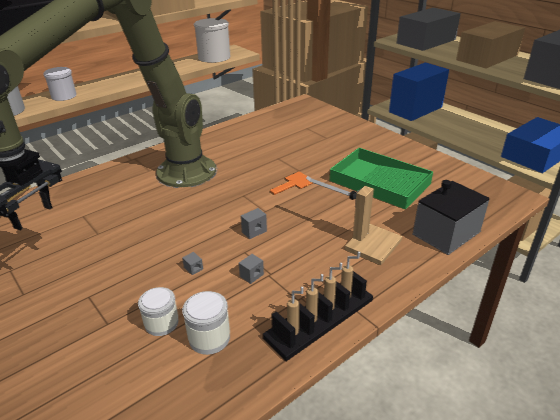

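View pics/top0.png

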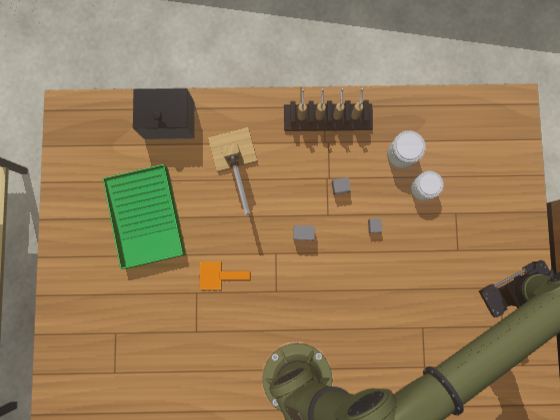

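```bash
python3 - <<'E'
from h import *
for n in("scene","top"):
    z=np.load(n+"0.npz");m=camera_model(n);P=cloud(m,z["d"])
    # bar
    B=P[(P[:,2]>.13)&(P[:,2]<.172)&(P[:,0]>.5)&(P[:,0]<.665)&(P[:,1]>.05)&(P[:,1]<.3)]
    c=B.mean(0);u=np.linalg.svd(B-c)[2][0];u*=np.sign(u[0]);t=(B-c)@u
    print(n,"bar",len(B),c,u,np.degrees(np.arctan2(u[1],u[0])),"tip",c+u*t.min(), np.percentile(B[:,2],[5,50,95]))
    Q=P[(P[:,2]>.172)&(P[:,0]>.6)&(P[:,1]>.1)&(P[:,0]<.8)&(P[:,1]<.3)]
    if len(Q): print("post top",cv2.minAreaRect(Q[:,:2].astype(np.float32)),Q[:,2].mean())
    for nm,lo,hi,H in(("large",(.42,-.09),(.52,.03),.066),("med",(.57,-.21),(.67,-.1),.052),("small",(.44,-.31),(.54,-.21),.038)):
        Q=P[(abs(P[:,2]-H)<.012)&(P[:,:2]>lo).all(1)&(P[:,:2]<hi).all(1)]
        print(nm,len(Q),Q[:,2].mean(),cv2.minAreaRect(Q[:,:2].astype(np.float32)))
E
```

```text
scene bar 174 [0.59287126 0.15851768 0.15270695] [ 0.9697451   0.24394291 -0.00928918] 14.119993364204396 tip [0.51671349 0.13935991 0.15343646] [0.1463763  0.15303231 0.15791967]
post top ((0.7095974683761597, 0.19027301669120789), (0.035263750702142715, 0.05477314069867134), 20.424551010131836) 0.17851797736911273
large 256 0.06423462585297135 ((0.4665135443210602, -0.032073717564344406), (0.0688670426607132, 0.05004410818219185), 87.72096252441406)
med 274 0.05036475424850952 ((0.6179012656211853, -0.15631964802742004), (0.0511716790497303, 0.05863066017627716), 6.501370906829834)
small 196 0.03612698598650812 ((0.4887382686138153, -0.26670199632644653), (0.05268922448158264, 0.0410408191382885), 0.9298331141471863)
top bar 232 [0.5903379  0.16429848 0.15428462] [ 9.67976527e-01  2.51040010e-01 -5.97372911e-04] 14.539065785740078 tip [0.51580592 0.14496897 0.15433061] [0.14871579 0.15410803 0.16063231]
post top ((0.7061700820922852, 0.1938273161649704), (0.037552375346422195, 0.05092036724090576), 19.486356735229492) 0.18012726868428244
large 290 0.0667657709852395 ((0.4664016366004944, -0.02777550369501114), (0.06483930349349976, 0.04429156705737114), 87.65196990966797)
med 222 0.05234149602554513 ((0.6212651133537292, -0.1530236303806305), (0.0459970124065876, 0.05293862894177437), 8.24269962310791)
small 170 0.0381014664956683 ((0.48853713274002075, -0.26198017597198486), (0.03823520988225937, 0.04336380213499069), 87.88479614257812)
```

The pictures show the large cup at scene (256,222), the medium at (252,268) and the small at (192,262). The hook bar runs from about (310,180) to the collar at (352,195), with the tip facing the robot. In the top view the cups are at (305,233), (341,186) and (376,226). The space between them is clear.

```bash
cat >> h.py <<'E'
def plan(x,y,z,yaw):
    """yaw = desired world direction (deg) of the cup x axis; jaw axis perpendicular"""
    o=monitor.get_obs(); M=R.from_euler('xyz',o["tool_rot"],degrees=True).as_matrix()
    d=M.T@(np.array([x,y,z])-o["tool_pos"])
    a=np.degrees(np.arctan2(M[1,2],M[0,2])); want=yaw+90
    t=(want-a+90)%180-90   # world turn about +z
    turn=-t if M[2,0]<0 else t
    print("t",round(o["time_s"],2),"tcp",np.round(o["tool_pos"],4),"jaw az",round(a,1),"tilt",np.round(M[2],3),"delta",np.round(d,4),"turn",round(turn,2),"q7",round(o["qpos"][6],1),"F",np.round(o["force"],1),"w",round(o["grip_width"],4))
    print(np.round(M,3).tolist())
E
python3 -c "
from h import *
plan(.43,-.03,.24,0)
print({k:v for k,v in camera_model('wrist').items()})"
```

```text
t 0.7 tcp [ 0.2867 -0.5834  0.2416] jaw az -63.8 tilt [-1. -0.  0.] delta [ 0.0015  0.3727 -0.4334] turn 26.17 q7 -3.3 F [-0.4  0.7 -0.1] w 0.0869
[[0.0, 0.897, 0.441], [-0.0, 0.441, -0.897], [-1.0, -0.0, 0.0]]
{'fx': 353.3602278184632, 'fy': 353.3602278184632, 'cx': 276.05327278238036, 'cy': 212.78076460766792, 'xyz': array([ 0.35705455, -0.54849355,  0.3851863 ]), 'attitude': array([ 1.63508088e+02, -9.20318492e-03, -6.38499325e+01])}
```

Request:
step_arm(
  deltas=[
    [1,0,0.391,-0.4245,26.2],
    [1,0,0.391,-0.4245,26.2],
    [1,0,0.391,-0.4245,26.2],
    [1,0,0.391,-0.4245,26.2],
    [1,0,0.391,-0.4245,26.2],
    [1,0,0.391,-0.4245,26.2],
    [1,0,0.391,-0.4245,26.2],
    [1,0,0.391,-0.4245,26.2],
    [1,0,0.391,-0.4245,26.2],
    [1,0,0.391,-0.4245,26.2],
    [1,0,0.391,-0.4245,26.2],
    [1,0,0.391,-0.4245,26.2],
  ],
  newtons=30,
)

```text
time_s: 2.2
tool_pos: [0.45, -0.032, 0.2414]
tool_rot: [-33.3, 90.0, -123.5]
force: [-0.1, 0.6, 0.0]
grip_width: 0.0871
```

```bash
cat >> h.py <<'E'
def look(thing,H,n="wrist",pic=None,grow=1):
    m,p,d=cam(n)
    if pic: save(pic,p)
    rs=regions_of(n,thing)
    for r in rs[:2]:
        k=cv2.dilate(r["pixels"].astype(np.uint8),np.ones((3,3)))>0
        P=cloud(m,d,k); 
        if len(P)<20: continue
        Q=P[abs(P[:,2]-H)<.006]
        if len(Q)<20: print(thing,r["p"],"few top",np.median(P,0)); continue
        c,s,a=cv2.minAreaRect(Q[:,:2].astype(np.float32))
        print(thing,round(r["p"],2),r["pixel"],"n",len(Q),"z",np.round(Q[:,2].mean(),4),"rect",np.round(c,4),np.round(s,4),round(a,1))
    return m,p,d,rs
E
python3 -c "
from h import *
plan(.466,-.028,.04,0)
look('cup_large',.066,pic='w1.png')"
```

```text
t 2.2 tcp [ 0.45   -0.032   0.2414] jaw az -90.2 tilt [-1.    -0.     0.001] delta [ 0.2014  0.0161 -0.0042] turn -0.19 q7 -86.4 F [-0.1  0.6  0. ] w 0.0871
[[-0.0, 1.0, -0.003], [-0.001, -0.003, -1.0], [-1.0, -0.0, 0.001]]
cup_large 0.75 [273.8, 176.9] n 3449 z 0.0662 rect [ 0.4655 -0.0293] [0.0656 0.0445] 87.6
```

Request:
step_arm(
  deltas=[
    [1,0.05,0.0155,-0.0027,2.2],
    [1,0.1,0.0155,-0.0027,2.2],
    [1,0.15,0.0155,-0.0027,2.2],
    [1,0.19,0.0155,-0.0027,2.2],
    [1,0.2,0.0155,-0.0027,2.2],
    [1,0.2,0.0155,-0.0027,2.2],
    [-1,0.2,0.0155,-0.0027,2.2],
    [-1,0.2,0.0155,-0.0027,2.2],
    [-1,0.2,0.0155,-0.0027,2.2],
    [-1,0.2,0.0155,-0.0027,2.2],
    [-1,0.2,0.0155,-0.0027,2.2],
    [-1,0.2,0.0155,-0.0027,2.2],
  ],
  newtons=30,
)

```text
time_s: 3.8
tool_pos: [0.4667, -0.0277, 0.0425]
tool_rot: [57.2, 89.9, -35.0]
force: [-1.7, -1.2, 6.3]
grip_width: 0.0658
```

```bash
python3 -c "
from h import *
plan(.46,.05,.24,14.4)"
```

```text
t 3.8 tcp [ 0.4667 -0.0277  0.0425] jaw az -92.2 tilt [-1.     0.002  0.001] delta [-0.1975 -0.0094 -0.0772] turn -16.63 q7 -98.1 F [-1.7 -1.2  6.3] w 0.0658
[[0.002, 0.999, -0.039], [-0.001, -0.039, -0.999], [-1.0, 0.002, 0.001]]
```

Request:
step_arm(
  deltas=[
    [-1,-0.05,0,0,0],
    [-1,-0.11,0,0,0],
    [-1,-0.17,0.01,-0.03,-4],
    [-1,-0.22,0.02,-0.08,-9],
    [-1,-0.26,0.035,-0.12,-14],
    [-1,-0.2775,0.047,-0.1596,-16.6],
    [-1,-0.2775,0.047,-0.1596,-16.6],
    [-1,-0.2775,0.047,-0.1596,-16.6],
    [-1,-0.2775,0.047,-0.1596,-16.6],
  ],
)

```text
time_s: 4.92
tool_pos: [0.5185, 0.1287, 0.3178]
tool_rot: [-76.1, 89.9, -151.9]
force: [-0.3, -0.1, -1.9]
grip_width: 0.0655
```

```bash
python3 -c "
from h import *
plan(.46,.05,.24,14.4)
m,p,d=cam('wrist');save('w2.png',p);np.savez('w2.npz',p=p,d=d)
P=cloud(m,d)
B=P[(P[:,2]>.14)&(P[:,2]<.170)&(P[:,0]>.5)&(P[:,0]<.69)&(P[:,1]>.1)&(P[:,1]<.3)]
a=np.radians(14.4);u=np.array([np.cos(a),np.sin(a)]);n=np.array([-u[1],u[0]])
s=B[:,:2]@u;t=B[:,:2]@n
for lo in np.arange(s.min(),s.max(),.01):
    k=(s>=lo)&(s<lo+.01)
    if k.sum()>5: print(round(lo,3),k.sum(),'t',np.round(np.percentile(t[k],[2,50,98]),4),'ztop',round(np.percentile(B[k,2],95),4))
print(s.min(),s.max())
for c in regions_of('wrist','collar')[:2]:
    Q=cloud(m,d,c['pixels']);print(c['p'],c['pixel'],np.round(np.percentile(Q[:,:2]@u,[0,2,50,98]),4),np.round(np.percentile(Q[:,:2]@n,[2,50,98]),4),np.percentile(Q[:,2],95))
"
```

```text
t 4.92 tcp [0.5185 0.1287 0.3178] jaw az -75.8 tilt [-1.    -0.002  0.001] delta [ 0.078  -0.0759  0.0619] turn -0.16 q7 -95.4 F [-0.3 -0.1 -1.9] w 0.0655
[[-0.002, 0.969, 0.246], [-0.001, 0.246, -0.969], [-1.0, -0.002, 0.001]]
0.534 143 t [0.0041 0.0103 0.0174] ztop 0.1613
0.544 190 t [0.0041 0.0108 0.0174] ztop 0.1587
0.554 175 t [0.0048 0.0108 0.0177] ztop 0.1572
0.564 184 t [0.0047 0.011  0.018 ] ztop 0.1571
0.574 185 t [0.0046 0.0105 0.0177] ztop 0.1571
0.584 190 t [0.0045 0.0103 0.0175] ztop 0.1572
0.594 194 t [0.0044 0.0108 0.0173] ztop 0.1573
0.604 220 t [0.0043 0.0107 0.0179] ztop 0.1572
0.614 212 t [0.0042 0.0106 0.0176] ztop 0.1572
0.624 220 t [0.0041 0.0104 0.0173] ztop 0.1573
0.634 225 t [0.0039 0.0103 0.0175] ztop 0.1574
0.644 243 t [0.0038 0.0102 0.0177] ztop 0.1576
0.654 244 t [0.0037 0.0105 0.0174] ztop 0.1574
0.664 238 t [0.0044 0.0105 0.0172] ztop 0.1573
0.674 258 t [0.0043 0.0104 0.0177] ztop 0.1575
0.684 271 t [-0.0006  0.0101  0.0216] ztop 0.1573
0.5343739637956323 0.6930670647809797
```

View pics/w2.png

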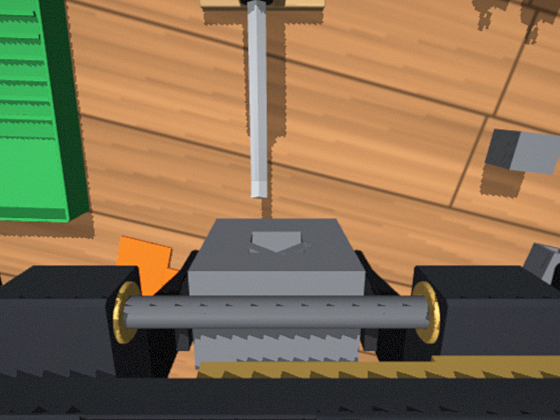

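```bash
python3 -c "
from h import *
z=np.load('w2.npz');m=camera_model('wrist');P=cloud(m,z['d'])
a=np.radians(14.4);u=np.array([np.cos(a),np.sin(a)]);n=np.array([-u[1],u[0]])
o=monitor.get_obs();T=o['tool_pos'];print('tcp s,t',T[:2]@u,T[:2]@n)
C=P[(abs(P[:,2]-.3413)<.004)&(np.linalg.norm(P[:,:2]-T[:2],axis=1)<.06)]
s=C[:,:2]@u;t=C[:,:2]@n
print(len(C),'ztop',np.median(C[:,2]),'s max',np.percentile(s,[1,50,99.5]))
for q in np.arange(T[:2]@u+.008,T[:2]@u+.024,.004):
    k=abs(s-q)<.002
    if k.sum()>5: print(round(q,4),k.sum(),np.percentile(t[k],[1,99]),np.percentile(t[k],[1,99]).mean())
# collar
K=P[(P[:,2]>.138)&(P[:,2]<.18)];s=K[:,:2]@u;t=K[:,:2]@n;k=(s>.67)&(s<.72)&(abs(t-.0107)<.02);
for q in np.arange(.68,.705,.002):
    j=k&(abs(s-q)<.001);print(round(q,3),j.sum(),np.round(np.percentile(t[j],[2,98]),4) if j.sum() else '', np.round(K[j,2].max(),4) if j.sum() else '')
plan(.5,.1,.2,14.4)
"
```

```text
tcp s,t 0.53448558518815 -0.004043906348112594
11137 ztop 0.3418551799518006 s max [0.51542787 0.54407742 0.55560008]
0.5425 41 [-0.04177449  0.03385472] -0.003959889523579549
0.5465 1784 [-0.04874525  0.04102677] -0.003859236380627632
0.5505 1703 [-0.0363095   0.02852054] -0.003894480028515895
0.5545 2044 [-0.03617445  0.02840708] -0.003883684375979803
0.68 49 [0.0046 0.018 ] 0.159
0.682 53 [0.0045 0.0178] 0.1588
0.684 53 [0.0046 0.0178] 0.1583
0.686 48 [0.0045 0.0179] 0.1591
0.688 55 [0.0045 0.0178] 0.1597
0.69 53 [0.0044 0.0177] 0.1585
0.692 108 [-0.0009  0.0228] 0.1578
0.694 2 [-0.0018 -0.0018] 0.1508
0.696 0  
0.698 0  
0.7 0  
0.702 0  
0.704 0  
t 5.03 tcp [0.5187 0.129  0.3182] jaw az -75.8 tilt [-1.    -0.001  0.   ] delta [ 0.1183 -0.0251  0.0235] turn -0.15 q7 -95.4 F [-0.3 -0.1 -1.5] w 0.0659
[[-0.001, 0.969, 0.246], [-0.001, 0.246, -0.969], [-1.0, -0.001, 0.0]]
```

Request:
step_arm(
  deltas=[
    [-1,0,-0.0395,-0.0148,0],
    [-1,0,-0.0395,-0.0148,0],
    [-1,0.05,-0.0395,-0.0148,0],
    [-1,0.1,-0.0395,-0.0148,0],
    [-1,0.14,-0.0395,-0.0148,0],
    [-1,0.1585,-0.0395,-0.0148,0],
    [-1,0.1585,-0.0395,-0.0148,0],
    [-1,0.1585,-0.0395,-0.0148,0],
  ],
)

```text
time_s: 6.02
tool_pos: [0.4785, 0.1352, 0.1622]
tool_rot: [84.5, 89.8, 8.8]
force: [-0.4, -1.6, -1.4]
grip_width: 0.0654
```

```bash
cat >> h.py <<'E'
def st(t0=.0107):
    a=np.radians(14.4);u=np.array([np.cos(a),np.sin(a)]);n=np.array([-u[1],u[0]])
    o=monitor.get_obs();T=o["tool_pos"];F=o["force"]
    M=R.from_euler('xyz',o["tool_rot"],degrees=True).as_matrix()
    print("time",round(o["time_s"],2),"s %.4f t-t0 %.4f z %.4f"%(T[:2]@u,T[:2]@n-t0,T[2]),"yaw %.2f"%(np.degrees(np.arctan2(M[1,1],M[0,1]))),"pitch",np.round(M[2],4),"Fs %.1f Ft %.1f Fz %.1f"%(F[:2]@u,F[:2]@n,F[2]),"w",round(o["grip_width"],4))
E
python3 -c "
from h import *
st()"
```

```text
time 6.03 s 0.4970 t-t0 0.0013 z 0.1622 yaw 14.36 pitch [-1.0e+00  2.9e-03  3.0e-04] Fs -0.8 Ft -1.5 Fz -1.4 w 0.0654
```

Request:
step_arm(
  deltas=[
    [-1,0.001,0,0.001,0],
    [-1,0.001,0,0.001,0],
    [-1,0.001,0,0.001,0],
  ],
)

```text
time_s: 6.4
tool_pos: [0.4776, 0.134, 0.1599]
tool_rot: [63.7, 90.0, -11.9]
force: [-0.1, 0.7, -2.3]
grip_width: 0.066
```

```bash
python3 -c "
from h import *
st()"
```

```text
time 6.4 s 0.4959 t-t0 0.0003 z 0.1599 yaw 14.37 pitch [-1.e+00  7.e-04  3.e-04] Fs 0.1 Ft 0.7 Fz -2.3 w 0.066
```

Request:
step_arm(
  deltas=[
    [-1,0,0.015,0,0],
    [-1,0,0.035,0,0],
    [-1,0,0.055,0,0],
    [-1,0,0.08,0,0],
    [-1,0,0.105,0,0],
    [-1,0,0.13,0,0],
    [-1,0,0.145,0,0],
    [-1,0,0.15,0,0],
    [-1,0.004,0.154,0,0],
    [-1,0.006,0.158,0,0],
    [-1,0.006,0.158,0,0],
    [-1,0.006,0.158,0,0],
  ],
)

```text
time_s: 7.9
tool_pos: [0.6302, 0.1731, 0.1536]
tool_rot: [-12.3, 90.0, -87.9]
force: [-0.2, 0.9, -1.9]
grip_width: 0.0658
```

```bash
python3 -c "
from h import *
st()"
```

```text
time 7.9 s 0.6534 t-t0 0.0003 z 0.1536 yaw 14.38 pitch [-1.e+00 -0.e+00  2.e-04] Fs 0.0 Ft 1.0 Fz -1.9 w 0.0658
```

Request:
step_arm(
  deltas=[
    [-1,0.0005,0,0,0],
    [-1,0.001,0.002,0,0],
    [-1,0.0015,0.004,0,0],
    [-1,0.0015,0.006,0,0],
    [-1,0.0015,0.008,0,0],
    [-1,0.0015,0.01,0,0],
    [-1,0.0015,0.01,0,0],
  ],
)

```text
time_s: 8.78
tool_pos: [0.6402, 0.1757, 0.152]
tool_rot: [85.3, 90.0, 9.7]
force: [0.4, -0.2, -1.1]
grip_width: 0.0656
```

```bash
python3 -c "
from h import *
st()"
```

```text
time 8.78 s 0.6638 t-t0 0.0003 z 0.1520 yaw 14.37 pitch [-1.e+00  1.e-04  0.e+00] Fs 0.3 Ft -0.3 Fz -1.1 w 0.0656
```

Request:
step_arm(
  deltas=[
    [-1,0.0003,0.0005,0,0],
    [-1,0.0003,0.001,0,0],
    [-1,0.0003,0.0015,0,0],
    [-1,0.0003,0.002,0,0],
    [-1,0.0003,0.0025,0,0],
    [-1,0.0003,0.003,0,0],
    [-1,0.0003,0.0035,0,0],
    [-1,0.0003,0.004,0,0],
    [-1,0.0003,0.0045,0,0],
    [-1,0.0003,0.0045,0,0],
  ],
)

```text
time_s: 10.02
tool_pos: [0.6446, 0.1766, 0.1518]
tool_rot: [13.3, 90.0, -62.4]
force: [-0.9, -2.1, -0.3]
grip_width: 0.0659
```

```bash
python3 -c "
from h import *
st()"
```

```text
time 10.03 s 0.6682 t-t0 0.0001 z 0.1518 yaw 14.36 pitch [-1.e+00  1.e-04  3.e-04] Fs -1.4 Ft -1.8 Fz -0.3 w 0.0659
```

Request:
step_arm(
  deltas=[
    [-1,0,0.0004,0,0],
    [-1,0,0.0008,0,0],
    [-1,0,0.0012,0,0],
    [-1,0,0.0016,0,0],
    [-1,0,0.002,0,0],
    [-1,0,0.002,0,0],
  ],
)

```text
time_s: 10.78
tool_pos: [0.6465, 0.1771, 0.1517]
tool_rot: [-0.9, 90.0, -76.5]
force: [-2.4, -2.0, 0.2]
grip_width: 0.0661
```

```bash
python3 -c "
from h import *
st()"
```

```text
time 10.78 s 0.6702 t-t0 0.0001 z 0.1517 yaw 14.37 pitch [-1.e+00 -0.e+00  3.e-04] Fs -2.8 Ft -1.4 Fz 0.2 w 0.0661
```

Request:
step_arm(
  deltas=[
    [-1,0,0.0003,0,0],
    [-1,0,0.0006,0,0],
    [-1,0,0.0008,0,0],
    [-1,0,0.0008,0,0],
  ],
)

```text
time_s: 11.28
tool_pos: [0.6472, 0.1773, 0.1517]
tool_rot: [-2.0, 90.0, -77.7]
force: [-1.9, -3.9, 1.9]
grip_width: 0.0657
```

```bash
python3 -c "
from h import *
st()"
```

```text
time 11.28 s 0.6710 t-t0 0.0001 z 0.1517 yaw 14.36 pitch [-1.e+00 -0.e+00  3.e-04] Fs -2.8 Ft -3.3 Fz 1.9 w 0.0657
```

Request:
step_arm(
  deltas=[
    [-1,0,0.0003,0,0],
    [-1,0,0.0006,0,0],
    [-1,0,0.0009,0,0],
    [-1,0,0.0009,0,0],
  ],
)

```text
time_s: 11.78
tool_pos: [0.6475, 0.1774, 0.1518]
tool_rot: [-69.6, 89.9, -145.2]
force: [-3.1, -4.2, 1.6]
grip_width: 0.0659
```

```bash
python3 -c "
from h import *
st()"
```

```text
time 11.78 s 0.6712 t-t0 0.0001 z 0.1518 yaw 14.37 pitch [-1.0e+00 -1.5e-03  5.0e-04] Fs -4.0 Ft -3.3 Fz 1.6 w 0.0659
```

Request:
step_arm(
  deltas=[
    [-1,0,0.0003,0,0],
    [-1,0,0.0005,0,0],
    [-1,0,0.0005,0,0],
  ],
)

```text
time_s: 12.15
tool_pos: [0.6475, 0.1773, 0.1518]
tool_rot: [-73.6, 89.8, -149.2]
force: [-4.7, -5.9, 4.5]
grip_width: 0.0659
```

```bash
python3 -c "
from h import *
st()"
```

```text
time 12.15 s 0.6712 t-t0 0.0001 z 0.1518 yaw 14.37 pitch [-1.0e+00 -2.6e-03  8.0e-04] Fs -6.0 Ft -4.6 Fz 4.5 w 0.0659
```

Request:
step_arm(
  deltas=[
    [-1,-0.0003,0,0.0004,0],
    [-1,-0.0003,0.0004,0.0008,0],
    [-1,-0.0003,0.0008,0.0008,0],
    [-1,-0.0003,0.0008,0.0008,0],
  ],
)

```text
time_s: 12.65
tool_pos: [0.6475, 0.1773, 0.1518]
tool_rot: [-89.9, 89.7, -165.5]
force: [-6.9, -4.4, 3.8]
grip_width: 0.0657
```

```bash
python3 -c "
from h import *
st()"
```

```text
time 12.65 s 0.6713 t-t0 0.0000 z 0.1518 yaw 14.41 pitch [-1.     -0.0044  0.    ] Fs -7.8 Ft -2.6 Fz 3.8 w 0.0657
```

Request:
step_arm(
  deltas=[
    [-1,0,0.0004,0.0003,0],
    [-1,0,0.0008,0.0003,0],
    [-1,0,0.0012,0.0003,0],
    [-1,0,0.0012,0.0003,0],
  ],
)

```text
time_s: 13.15
tool_pos: [0.6475, 0.1774, 0.1518]
tool_rot: [-89.0, 89.6, -164.6]
force: [-10.5, -5.2, 5.5]
grip_width: 0.0656
```

```bash
python3 -c "
from h import *
st()"
```

```text
time 13.15 s 0.6713 t-t0 0.0001 z 0.1518 yaw 14.43 pitch [-1.0e+00 -7.1e-03  1.0e-04] Fs -11.5 Ft -2.5 Fz 5.5 w 0.0656
```

Request:
step_arm(
  deltas=[
    [-1,0,0.0003,0,0],
    [-1,0,0.0003,0,0],
    [-1,0,0.0003,0,0],
    [-1,0,0.0003,0,0],
    [-1,0,0.0003,0,0],
    [-1,0,0.0003,0,0],
  ],
)

```text
time_s: 13.9
tool_pos: [0.6475, 0.1774, 0.1518]
tool_rot: [-87.9, 89.6, -163.5]
force: [-11.9, -5.6, 6.1]
grip_width: 0.0659
```

```bash
python3 -c "
from h import *
st()"
```

```text
time 13.9 s 0.6713 t-t0 0.0000 z 0.1518 yaw 14.43 pitch [-1.0e+00 -7.7e-03  3.0e-04] Fs -12.9 Ft -2.4 Fz 6.1 w 0.0659
```

Request:
step_arm(
  deltas=[
    [-1,0,-0.001,0,0],
    [-1,0,-0.002,0,0],
    [-1,0,-0.0027,0,0],
    [-1,0,-0.0027,0,0],
    [-0.5,0,-0.0027,0,0],
    [1,0,-0.0027,0,0],
    [1,0,-0.0027,0,0],
    [1,0,-0.0027,0,0],
    [1,0,-0.0027,0,0],
  ],
)

```text
time_s: 15.02
tool_pos: [0.6486, 0.1769, 0.1521]
tool_rot: [111.3, 90.0, 35.7]
force: [-1.0, 0.0, 0.5]
grip_width: 0.0864
```

```bash
python3 -c "
from h import *
st()
plan(.6,-.155,.24,7)"
```

```text
time 15.03 s 0.6722 t-t0 -0.0006 z 0.1521 yaw 14.38 pitch [-1.e+00  6.e-04 -2.e-04] Fs -0.9 Ft 0.3 Fz 0.5 w 0.0864
t 15.03 tcp [0.6486 0.1769 0.1521] jaw az -75.6 tilt [-1.     0.001 -0.   ] delta [-0.088  -0.1294  0.3094] turn 7.38 q7 -106.1 F [-1.   0.   0.5] w 0.0864
[[0.001, 0.969, 0.248], [0.0, 0.248, -0.969], [-1.0, 0.001, -0.0]]
```

Request:
step_arm(
  deltas=[
    [1,-0.03,0,0,0],
    [1,-0.07,0,0,0],
    [1,-0.1,-0.02,0.03,0],
    [1,-0.088,-0.04,0.08,3],
    [1,-0.088,-0.07,0.13,5],
    [1,-0.088,-0.09,0.19,7],
    [1,-0.088,-0.11,0.245,7.4],
    [1,-0.088,-0.129,0.29,7.4],
    [1,-0.088,-0.1294,0.3094,7.4],
    [1,-0.088,-0.1294,0.3094,7.4],
    [1,-0.088,-0.1294,0.3094,7.4],
  ],
)

```text
time_s: 16.4
tool_pos: [0.6004, -0.152, 0.2401]
tool_rot: [160.9, 89.9, 78.1]
force: [0.4, 0.2, -0.1]
grip_width: 0.0871
```

```bash
python3 -c "
from h import *
look('cup_medium',.052)
plan(.62,-.153,.034,7)
m,p,d=cam('top');save('t2.png',p[100:250,180:400])
m,p,d=cam('scene');P=cloud(m,d)
a=np.radians(14.4);u=np.array([np.cos(a),np.sin(a)]);n=np.array([-u[1],u[0]])
s=P[:,:2]@u;t=P[:,:2]@n;k=(P[:,2]>.1)&(P[:,2]<.18)&(abs(t-.0107)<.045)&(s>.6)&(s<.7)
for lo in np.arange(.63,.70,.005):
  j=k&(s>=lo)&(s<lo+.005);print(round(lo,3),j.sum(),np.round([t[j].min(),t[j].max(),P[j,2].min(),P[j,2].max()],4) if j.sum() else '')
"
```

```text
cup_medium 0.63 [281.5, 169.6] n 2570 z 0.0522 rect [ 0.6201 -0.155 ] [0.0444 0.052 ] 7.4
t 16.5 tcp [ 0.6003 -0.1522  0.2402] jaw az -82.8 tilt [-1.     0.    -0.001] delta [0.2062 0.0193 0.0034] turn 0.21 q7 -78.4 F [ 0.1  0.6 -0.6] w 0.0869
[[0.0, 0.992, 0.125], [0.001, 0.125, -0.992], [-1.0, 0.0, -0.001]]
0.63 0 
0.635 0 
0.64 2 [-0.0158  0.0321  0.1708  0.1717]
0.645 33 [-0.0263  0.0428  0.1117  0.1767]
0.65 46 [-0.0274  0.0431  0.1122  0.1763]
0.655 54 [-0.0274  0.0415  0.108   0.1769]
0.66 48 [-0.0263  0.0357  0.1079  0.1763]
0.665 43 [-0.0269  0.0439  0.1196  0.1793]
0.67 57 [-0.0273  0.0382  0.1073  0.1788]
0.675 48 [-0.0264  0.0414  0.1109  0.1775]
0.68 49 [-0.0263  0.0383  0.1085  0.1774]
0.685 115 [-0.0278  0.0444  0.1068  0.1771]
0.69 81 [-0.0262  0.0401  0.1113  0.1764]
0.695 20 [-0.0063  0.0155  0.1375  0.1636]
```

Request:
step_arm(
  deltas=[
    [1,0.05,0.0143,0.0052,-0.2],
    [1,0.1,0.0143,0.0052,-0.2],
    [1,0.15,0.0143,0.0052,-0.2],
    [1,0.195,0.0143,0.0052,-0.2],
    [1,0.208,0.0143,0.0052,-0.2],
    [1,0.208,0.0143,0.0052,-0.2],
    [1,0.208,0.0143,0.0052,-0.2],
    [-1,0.208,0.0143,0.0052,-0.2],
    [-1,0.208,0.0143,0.0052,-0.2],
    [-1,0.208,0.0143,0.0052,-0.2],
    [-1,0.208,0.0143,0.0052,-0.2],
    [-1,0.208,0.0143,0.0052,-0.2],
  ],
)

```text
time_s: 18.1
tool_pos: [0.6147, -0.1583, 0.0322]
tool_rot: [172.3, 90.0, 89.5]
force: [-1.2, -0.2, 0.8]
grip_width: 0.052
```

```bash
python3 -c "
from h import *
a=np.radians(14.4);u=np.array([np.cos(a),np.sin(a)]);n=np.array([-u[1],u[0]])
p=u*.48+n*.0107
plan(p[0],p[1],.32,14.4)"
```

```text
t 18.1 tcp [ 0.6147 -0.1583  0.0322] jaw az -82.8 tilt [-1.  0. -0.] delta [-0.2878 -0.1152 -0.3049] turn -7.21 q7 -83.4 F [-1.2 -0.2  0.8] w 0.052
[[0.0, 0.992, 0.125], [0.0, 0.125, -0.992], [-1.0, 0.0, -0.0]]
```

Request:
step_arm(
  deltas=[
    [-1,-0.04,0,0,0],
    [-1,-0.09,0,0,0],
    [-1,-0.14,-0.01,-0.03,0],
    [-1,-0.19,-0.03,-0.07,-2],
    [-1,-0.24,-0.05,-0.12,-4],
    [-1,-0.27,-0.07,-0.17,-6],
    [-1,-0.285,-0.09,-0.22,-7.2],
    [-1,-0.2878,-0.11,-0.27,-7.2],
    [-1,-0.2878,-0.1152,-0.3,-7.2],
    [-1,-0.2878,-0.1152,-0.3049,-7.2],
    [-1,-0.2878,-0.1152,-0.3049,-7.2],
    [-1,-0.2878,-0.1152,-0.3049,-7.2],
  ],
)

```text
time_s: 19.6
tool_pos: [0.4628, 0.1277, 0.3194]
tool_rot: [-102.4, 89.9, -178.2]
force: [-0.7, -0.1, -1.0]
grip_width: 0.0521
```

```bash
cat >> h.py <<'E'
def held(zt):
    """zt: expected height of held cup's top above TCP"""
    m,p,d=cam("wrist");P=cloud(m,d)
    a=np.radians(14.4);u=np.array([np.cos(a),np.sin(a)]);n=np.array([-u[1],u[0]])
    T=monitor.get_obs()["tool_pos"]
    C=P[(abs(P[:,2]-T[2]-zt)<.004)&(np.linalg.norm(P[:,:2]-T[:2],axis=1)<.06)]
    s=C[:,:2]@u-T[:2]@u;t=C[:,:2]@n-T[:2]@n
    print("held n",len(C),"ztop-TCP",round(np.median(C[:,2])-T[2],4),"back s",round(np.percentile(s,99.5),4))
    for q in np.arange(.004,.032,.004):
        k=abs(s-q)<.002
        if k.sum()>20: print(round(q,3),k.sum(),np.round(np.percentile(t[k],[1,99]),4),round(np.percentile(t[k],[1,99]).mean(),4))
    # bar
    B=P[(P[:,2]>.14)&(P[:,2]<.17)];s=B[:,:2]@u;t=B[:,:2]@n
    k=(abs(t-.0107)<.012)&(s>.55)&(s<.64)
    if k.sum()>50: print("bar t",np.round([np.percentile(t[k],2),np.percentile(t[k],98)],4),"top",np.percentile(B[k,2],95))
    return m,p,d
E
python3 -c "
from h import *
st();m,p,d=held(.02);save('w3.png',p)"
```

```text
time 19.6 s 0.4800 t-t0 -0.0021 z 0.3194 yaw 14.21 pitch [-1.e+00 -9.e-04 -2.e-04] Fs -0.6 Ft 0.1 Fz -1.0 w 0.0521
held n 10041 ztop-TCP 0.0201 back s 0.0277
0.008 492 [-0.0303  0.03  ] -0.0001
0.012 1775 [-0.0377  0.0377] -0.0
0.016 1264 [-0.0254  0.0255] 0.0
0.02 1300 [-0.0256  0.0254] -0.0001
0.024 1344 [-0.0256  0.0254] -0.0001
0.028 1027 [-0.0255  0.0255] 0.0
bar t [0.0046 0.0177] top 0.15744779178056562
```

Request:
step_arm(
  deltas=[
    [-1,0.04,0,-0.002,-0.2],
    [-1,0.08,0,-0.002,-0.2],
    [-1,0.12,0,-0.002,-0.2],
    [-1,0.15,0,-0.002,-0.2],
    [-1,0.163,0,-0.002,-0.2],
    [-1,0.163,0,-0.002,-0.2],
    [-1,0.163,0,-0.002,-0.2],
    [-1,0.163,0,-0.002,-0.2],
    [-1,0.163,0,-0.002,-0.2],
  ],
)

```text
time_s: 20.78
tool_pos: [0.4623, 0.1315, 0.1575]
tool_rot: [64.9, 89.9, -10.6]
force: [-0.4, 0.2, -0.7]
grip_width: 0.052
```

```bash
python3 -c "
from h import *
st()"
```

```text
time 20.77 s 0.4804 t-t0 0.0017 z 0.1575 yaw 14.57 pitch [-1.0e+00  1.2e-03  6.0e-04] Fs -0.3 Ft 0.3 Fz -0.7 w 0.052
```

Request:
step_arm(
  deltas=[
    [-1,0.001,0.005,0.0017,0.2],
    [-1,0.001,0.01,0.0017,0.2],
    [-1,0.001,0.025,0.0017,0.2],
    [-1,0.001,0.045,0.0017,0.2],
    [-1,0.001,0.065,0.0017,0.2],
    [-1,0.001,0.09,0.0017,0.2],
    [-1,0.001,0.11,0.0017,0.2],
    [-1,0.002,0.12,0.0017,0.2],
    [-1,0.005,0.123,0.0017,0.2],
    [-1,0.007,0.123,0.0017,0.2],
    [-1,0.007,0.123,0.0017,0.2],
    [-1,0.007,0.123,0.0017,0.2],
  ],
)

```text
time_s: 22.28
tool_pos: [0.581, 0.1606, 0.15]
tool_rot: [11.2, 90.0, -64.4]
force: [-0.4, -1.0, -0.5]
grip_width: 0.0515
```

```bash
python3 -c "
from h import *
st()"
```

```text
time 22.27 s 0.6027 t-t0 0.0004 z 0.1500 yaw 14.37 pitch [-1.e+00  1.e-04  5.e-04] Fs -0.7 Ft -0.9 Fz -0.5 w 0.0515
```

Request:
step_arm(
  deltas=[
    [-1,0.0006,0.002,0.0005,0],
    [-1,0.0012,0.006,0.0005,0],
    [-1,0.0015,0.01,0.0005,0],
    [-1,0.0015,0.013,0.0005,0],
    [-1,0.0015,0.015,0.0005,0],
    [-1,0.0015,0.015,0.0005,0],
    [-1,0.0015,0.015,0.0005,0],
  ],
)

```text
time_s: 23.15
tool_pos: [0.596, 0.1641, 0.1484]
tool_rot: [103.4, 90.0, 27.8]
force: [0.4, 0.4, -1.3]
grip_width: 0.0515
```

```bash
python3 -c "
from h import *
st()
m,p,d=cam('wrist');save('w4.png',p)"
```

```text
time 23.15 s 0.6181 t-t0 0.0001 z 0.1484 yaw 14.38 pitch [-1.e+00  2.e-04 -1.e-04] Fs 0.5 Ft 0.3 Fz -1.3 w 0.0515
```

View pics/w4.png

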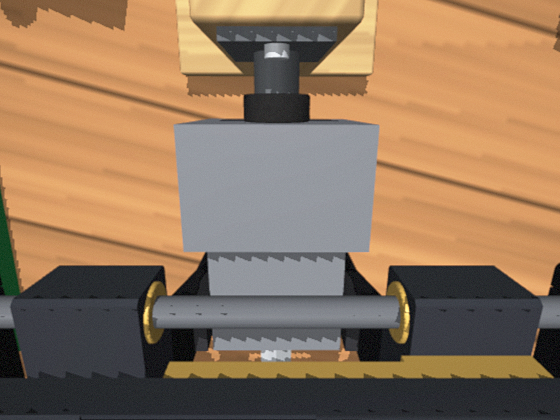

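The medium cup (cols 208–345) is centred on the large one (cols 176–378, rows 125–250), and the large one touches the collar at row 122. Next I slide the medium in.

Request:
step_arm(
  deltas=[
    [-1,0,0.001,0,0],
    [-1,0,0.002,0,0],
    [-1,0,0.003,0,0],
    [-1,0,0.004,0,0],
    [-1,0,0.005,0,0],
    [-1,0,0.006,0,0],
    [-1,0,0.007,0,0],
    [-1,0,0.008,0,0],
    [-1,0,0.009,0,0],
    [-1,0,0.0098,0,0],
    [-1,0,0.0103,0,0],
    [-1,0,0.0103,0,0],
  ],
)

```text
time_s: 24.7
tool_pos: [0.6059, 0.1666, 0.1483]
tool_rot: [104.8, 90.0, 29.2]
force: [-1.0, 2.3, -0.5]
grip_width: 0.0515
```

```bash
python3 -c "
from h import *
st()"
```

```text
time 24.7 s 0.6283 t-t0 0.0000 z 0.1483 yaw 14.38 pitch [-1.e+00  1.e-04 -0.e+00] Fs -0.4 Ft 2.5 Fz -0.5 w 0.0515
```

Request:
step_arm(
  deltas=[
    [-1,0,0.0004,0,0],
    [-1,0,0.0008,0,0],
    [-1,0,0.0012,0,0],
    [-1,0,0.0016,0,0],
    [-1,0,0.002,0,0],
    [-1,0,0.0024,0,0],
    [-1,0,0.0028,0,0],
    [-1,0,0.0028,0,0],
  ],
)

```text
time_s: 25.7
tool_pos: [0.6079, 0.1672, 0.1483]
tool_rot: [-81.8, 89.9, -157.4]
force: [-4.4, 0.7, 3.3]
grip_width: 0.052
```

```bash
python3 -c "
from h import *
st()"
```

```text
time 25.7 s 0.6304 t-t0 0.0001 z 0.1483 yaw 14.37 pitch [-1.0e+00 -1.6e-03  2.0e-04] Fs -4.1 Ft 1.8 Fz 3.3 w 0.052
```

Request:
step_arm(
  deltas=[
    [-1,0,0.0005,0,0],
    [-1,-0.0002,0.001,0,0],
    [-1,-0.0002,0.0016,0,0],
    [-1,-0.0002,0.0016,0,0],
  ],
)

```text
time_s: 26.2
tool_pos: [0.608, 0.1672, 0.1483]
tool_rot: [-81.4, 89.7, -157.1]
force: [-9.9, -2.4, 6.1]
grip_width: 0.0517
```

```bash
python3 -c "
from h import *
st()"
```

```text
time 26.2 s 0.6305 t-t0 0.0000 z 0.1483 yaw 14.37 pitch [-1.0e+00 -5.2e-03  8.0e-04] Fs -10.2 Ft 0.2 Fz 6.1 w 0.0517
```

Request:
step_arm(
  deltas=[
    [-1,-0.0002,0.0004,0,0],
    [-1,-0.0002,0.0008,0,0],
    [-1,-0.0002,0.0008,0,0],
    [-1,-0.0002,0.0008,0,0],
    [-1,-0.0002,0.0008,0,0],
    [-1,-0.0002,0.0008,0,0],
    [-1,-0.0002,0.0008,0,0],
  ],
)

```text
time_s: 27.08
tool_pos: [0.608, 0.1672, 0.1483]
tool_rot: [-81.5, 89.6, -157.1]
force: [-12.2, -1.7, 5.9]
grip_width: 0.0518
```

```bash
python3 -c "
from h import *
st()"
```

```text
time 27.07 s 0.6305 t-t0 0.0000 z 0.1483 yaw 14.38 pitch [-1.    -0.007  0.001] Fs -12.2 Ft 1.4 Fz 5.9 w 0.0518
```

Request:
step_arm(
  deltas=[
    [-1,0,-0.001,0,0],
    [-1,0,-0.0022,0,0],
    [-1,0,-0.0022,0,0],
    [-0.5,0,-0.0022,0,0],
    [1,0,-0.0022,0,0],
    [1,0,-0.0022,0,0],
    [1,0,-0.0022,0,0],
    [1,0,-0.0022,0,0],
  ],
)

```text
time_s: 28.08
tool_pos: [0.6091, 0.1671, 0.1488]
tool_rot: [66.6, 90.0, -9.1]
force: [-0.6, -0.1, -0.4]
grip_width: 0.0825
```

```bash
python3 -c "
from h import *
st()
plan(.47,-.264,.22,-1)"
```

```text
time 28.07 s 0.6316 t-t0 -0.0003 z 0.1488 yaw 14.36 pitch [-1.e+00  5.e-04  2.e-04] Fs -0.6 Ft 0.1 Fz -0.4 w 0.0825
t 28.07 tcp [0.6091 0.1671 0.1488] jaw az -75.6 tilt [-1.     0.001  0.   ] delta [-0.0713 -0.2417  0.3832] turn 15.36 q7 -107.2 F [-0.6 -0.1 -0.4] w 0.0825
[[0.001, 0.969, 0.248], [-0.0, 0.248, -0.969], [-1.0, 0.001, 0.0]]
```

Request:
step_arm(
  deltas=[
    [1,-0.03,0,0,0],
    [1,-0.07,0,0,0],
    [1,-0.1,-0.02,0.03,0],
    [1,-0.09,-0.05,0.08,4],
    [1,-0.08,-0.08,0.13,9],
    [1,-0.0713,-0.11,0.18,15],
    [1,-0.0713,-0.145,0.23,15.4],
    [1,-0.0713,-0.18,0.28,15.4],
    [1,-0.0713,-0.21,0.33,15.4],
    [1,-0.0713,-0.24,0.378,15.4],
    [1,-0.0713,-0.2417,0.3832,15.4],
    [1,-0.0713,-0.2417,0.3832,15.4],
  ],
)

```text
time_s: 29.58
tool_pos: [0.4699, -0.2638, 0.2201]
tool_rot: [133.5, 90.0, 42.5]
force: [-0.4, 0.7, -0.1]
grip_width: 0.0871
```

```bash
python3 -c "
from h import *
look('cup_small',.038,pic='w5.png')
plan(.4885,-.264,.024,-1)
m,p,d=cam('scene');save('s2.png',cv2.resize(p[150:260,290:420],None,fx=4,fy=4))"
```

```text
cup_small 0.94 [278.4, 176.6] n 1925 z 0.0382 rect [ 0.4873 -0.2645] [0.0442 0.038 ] 1.5
t 29.68 tcp [ 0.4707 -0.262   0.2202] jaw az -90.9 tilt [-1.  0. -0.] delta [0.1962 0.0177 0.0018] turn 0.14 q7 -67.9 F [ 0.6 -0.2  0.2] w 0.0871
[[0.001, 1.0, -0.015], [0.0, -0.015, -1.0], [-1.0, 0.0, -0.0]]
```

View pics/s2.png

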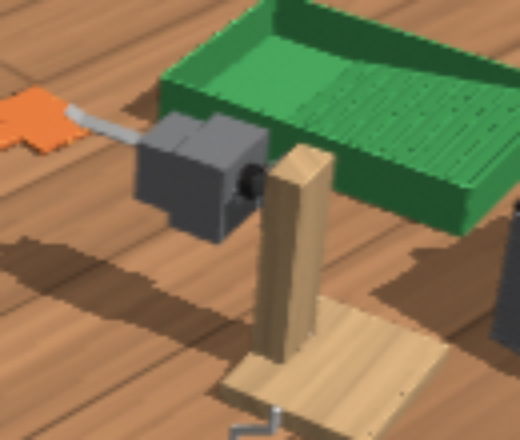

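The crop shows the medium cup nested in the large one, which is against the collar, both upright. Next is the small cup.

Request:
step_arm(
  deltas=[
    [1,0.05,0.0116,0.0024,-2.4],
    [1,0.1,0.0116,0.0024,-2.4],
    [1,0.145,0.0116,0.0024,-2.4],
    [1,0.18,0.0116,0.0024,-2.4],
    [1,0.195,0.0116,0.0024,-2.4],
    [1,0.195,0.0116,0.0024,-2.4],
    [1,0.195,0.0116,0.0024,-2.4],
    [-1,0.195,0.0116,0.0024,-2.4],
    [-1,0.195,0.0116,0.0024,-2.4],
    [-1,0.195,0.0116,0.0024,-2.4],
    [-1,0.195,0.0116,0.0024,-2.4],
    [-1,0.195,0.0116,0.0024,-2.4],
  ],
)

```text
time_s: 31.22
tool_pos: [0.4813, -0.2665, 0.025]
tool_rot: [-47.5, 90.0, -136.1]
force: [-0.3, -0.7, -0.5]
grip_width: 0.0451
```

```bash
python3 -c "
from h import *
a=np.radians(14.4);u=np.array([np.cos(a),np.sin(a)]);n=np.array([-u[1],u[0]])
p=u*.48+n*.0107
plan(p[0],p[1],.30,14.4)"
```

```text
t 31.23 tcp [ 0.4813 -0.2665  0.025 ] jaw az -88.6 tilt [-1. -0.  0.] delta [-0.275  -0.0096 -0.3966] turn -13.03 q7 -72.8 F [-0.3 -0.7 -0.5] w 0.0451
[[-0.0, 1.0, 0.024], [-0.0, 0.024, -1.0], [-1.0, -0.0, 0.0]]
```

Request:
step_arm(
  deltas=[
    [-1,0,0,0,0],
    [-1,0,0,0,0],
    [-1,0,0,0,0],
    [-1,0,0,0,0],
  ],
)

```text
time_s: 31.72
tool_pos: [0.4813, -0.2664, 0.025]
tool_rot: [-111.0, 90.0, 160.4]
force: [-0.3, -0.8, -0.3]
grip_width: 0.0379
```

Request:
step_arm(
  deltas=[
    [-1,-0.03,0,0,0],
    [-1,-0.08,0,0,0],
    [-1,-0.13,0,-0.03,0],
    [-1,-0.18,0,-0.07,-3],
    [-1,-0.22,-0.002,-0.12,-6],
    [-1,-0.25,-0.004,-0.17,-9],
    [-1,-0.27,-0.006,-0.22,-12],
    [-1,-0.275,-0.0096,-0.27,-13],
    [-1,-0.275,-0.0096,-0.32,-13],
    [-1,-0.275,-0.0096,-0.37,-13],
    [-1,-0.275,-0.0096,-0.3966,-13],
    [-1,-0.275,-0.0096,-0.3966,-13],
  ],
)

```text
time_s: 33.22
tool_pos: [0.4616, 0.1325, 0.3001]
tool_rot: [90.8, 90.0, 15.5]
force: [0.8, 0.4, -0.5]
grip_width: 0.0377
```

```bash
python3 -c "
from h import *
st();held(.013)"
```

```text
time 33.23 s 0.4800 t-t0 0.0028 z 0.3001 yaw 14.68 pitch [-1.e+00  3.e-04 -0.e+00] Fs 0.8 Ft 0.2 Fz -0.5 w 0.0377
held n 6687 ztop-TCP 0.0134 back s 0.0284
0.004 227 [-0.0173  0.022 ] 0.0023
0.008 868 [-0.018   0.0258] 0.0039
0.012 1265 [-0.0269  0.0317] 0.0024
0.016 844 [-0.0163  0.021 ] 0.0023
0.02 875 [-0.0161  0.0211] 0.0025
0.024 894 [-0.0161  0.0212] 0.0025
0.028 831 [-0.0161  0.0211] 0.0025
bar t [0.0001 0.0215] top 0.16922182859677484
```

Request:
step_arm(
  deltas=[
    [-1,0,0,0,0],
    [-1,0,0,0,0],
    [-1,0,0,0,0],
  ],
)

```text
time_s: 33.65
tool_pos: [0.4624, 0.129, 0.3]
tool_rot: [-53.4, 90.0, -129.1]
force: [-0.3, -0.4, -0.2]
grip_width: 0.0377
```

```bash
python3 -c "
from h import *
st();held(.013);st()"
```

```text
time 33.65 s 0.4799 t-t0 -0.0008 z 0.3000 yaw 14.29 pitch [-1.e+00 -2.e-04  1.e-04] Fs -0.4 Ft -0.3 Fz -0.2 w 0.0377
held n 6662 ztop-TCP 0.0133 back s 0.0282
0.004 266 [-0.0197  0.0196] -0.0
0.008 910 [-0.0232  0.0234] 0.0001
0.012 1218 [-0.0294  0.0293] -0.0001
0.016 836 [-0.0187  0.0187] 0.0
0.02 873 [-0.0186  0.0186] -0.0
0.024 903 [-0.0188  0.0186] -0.0001
0.028 770 [-0.0187  0.0185] -0.0001
bar t [-0.0003  0.0216] top 0.1691829119476507
time 33.7 s 0.4799 t-t0 -0.0006 z 0.3000 yaw 14.31 pitch [-1.e+00 -1.e-04  1.e-04] Fs -0.4 Ft -0.1 Fz -0.6 w 0.0378
```

Request:
step_arm(
  deltas=[
    [-1,0.04,0,-0.0003,0],
    [-1,0.08,0,-0.0003,0],
    [-1,0.115,0,-0.0003,0],
    [-1,0.136,0,-0.0003,0],
    [-1,0.1435,0,-0.0003,0],
    [-1,0.1435,0,-0.0003,0],
    [-1,0.1435,0,-0.0003,0],
    [-1,0.1435,0,-0.0003,0],
    [-1,0.1435,0,-0.0003,0],
  ],
)

```text
time_s: 34.83
tool_pos: [0.4625, 0.1301, 0.157]
tool_rot: [61.7, 89.9, -13.9]
force: [0.5, -0.4, -0.2]
grip_width: 0.0378
```

```bash
python3 -c "
from h import *
st()"
```

```text
time 34.83 s 0.4803 t-t0 0.0003 z 0.1570 yaw 14.37 pitch [-1.e+00  9.e-04  5.e-04] Fs 0.4 Ft -0.6 Fz -0.2 w 0.0378
```

Request:
step_arm(
  deltas=[
    [-1,0.0005,0.006,0.0003,0],
    [-1,0.0005,0.02,0.0003,0],
    [-1,0.0005,0.035,0.0003,0],
    [-1,0.0005,0.05,0.0003,0],
    [-1,0.0005,0.068,0.0003,0],
    [-1,0.0005,0.082,0.0003,0],
    [-1,0.002,0.09,0.0003,0],
    [-1,0.005,0.09,0.0003,0],
    [-1,0.007,0.09,0.0003,0],
    [-1,0.007,0.09,0.0003,0],
    [-1,0.007,0.09,0.0003,0],
  ],
)

```text
time_s: 36.2
tool_pos: [0.5493, 0.1519, 0.1497]
tool_rot: [16.3, 90.0, -59.3]
force: [0.6, -0.2, -0.4]
grip_width: 0.0377
```

```bash
python3 -c "
from h import *
st()"
```

```text
time 36.2 s 0.5698 t-t0 -0.0001 z 0.1497 yaw 14.37 pitch [-1.e+00  2.e-04  6.e-04] Fs 0.5 Ft -0.3 Fz -0.4 w 0.0377
```

Request:
step_arm(
  deltas=[
    [-1,0.0006,0.002,0,0],
    [-1,0.0012,0.006,0,0],
    [-1,0.0016,0.01,0,0],
    [-1,0.0016,0.013,0,0],
    [-1,0.0016,0.014,0,0],
    [-1,0.0016,0.014,0,0],
  ],
)

```text
time_s: 36.95
tool_pos: [0.563, 0.1559, 0.1481]
tool_rot: [168.2, 90.0, 92.6]
force: [-2.6, 0.3, 3.2]
grip_width: 0.0381
```

```bash
python3 -c "
from h import *
st()
m,p,d=cam('wrist');save('w6.png',p)"
```

```text
time 36.95 s 0.5841 t-t0 0.0003 z 0.1481 yaw 14.38 pitch [-1.e+00  1.e-04 -2.e-04] Fs -2.5 Ft 1.0 Fz 3.2 w 0.0381
```

View pics/w6.png

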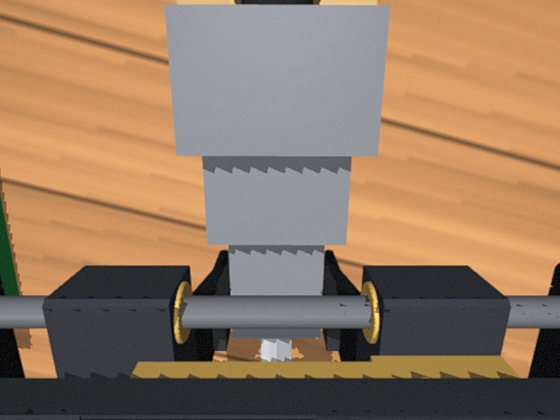

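The small cup (cols 229–325) is centred on the medium one (cols 205–350). All three are in line, so I slide it in.

Request:
step_arm(
  deltas=[
    [-1,-0.0002,0.001,0,0],
    [-1,-0.0003,0.002,0,0],
    [-1,-0.0003,0.003,0,0],
    [-1,-0.0003,0.004,0,0],
    [-1,-0.0003,0.005,0,0],
    [-1,-0.0003,0.006,0,0],
    [-1,-0.0003,0.007,0,0],
    [-1,-0.0003,0.008,0,0],
    [-1,-0.0003,0.009,0,0],
    [-1,-0.0003,0.0096,0,0],
    [-1,-0.0003,0.01,0,0],
    [-1,-0.0003,0.01,0,0],
  ],
)

```text
time_s: 38.5
tool_pos: [0.5727, 0.1582, 0.1483]
tool_rot: [128.2, 90.0, 52.6]
force: [-2.9, 2.8, 2.2]
grip_width: 0.0378
```

```bash
python3 -c "
from h import *
st()"
```

```text
time 38.5 s 0.5940 t-t0 0.0001 z 0.1483 yaw 14.38 pitch [-1.e+00  1.e-04 -1.e-04] Fs -2.1 Ft 3.5 Fz 2.2 w 0.0378
```

Request:
step_arm(
  deltas=[
    [-1,0,0.0004,-0.0003,0],
    [-1,0,0.0008,-0.0003,0],
    [-1,0,0.0012,-0.0003,0],
    [-1,0,0.0016,-0.0003,0],
    [-1,0,0.002,-0.0003,0],
    [-1,0,0.0024,-0.0003,0],
    [-1,0,0.0024,-0.0003,0],
  ],
)

```text
time_s: 39.38
tool_pos: [0.5745, 0.1588, 0.1482]
tool_rot: [-72.0, 89.9, -147.6]
force: [-5.2, 0.9, 4.1]
grip_width: 0.0379
```

```bash
python3 -c "
from h import *
st()"
```

```text
time 39.38 s 0.5959 t-t0 0.0002 z 0.1482 yaw 14.37 pitch [-1.0e+00 -1.1e-03  4.0e-04] Fs -4.8 Ft 2.2 Fz 4.1 w 0.0379
```

Request:
step_arm(
  deltas=[
    [-1,0,0.0005,0,0],
    [-1,-0.0002,0.001,0,0],
    [-1,-0.0002,0.0016,0,0],
    [-1,-0.0002,0.0016,0,0],
  ],
)

```text
time_s: 39.88
tool_pos: [0.5746, 0.1588, 0.1481]
tool_rot: [-78.6, 89.7, -154.3]
force: [-9.5, -0.4, 6.5]
grip_width: 0.038
```

```bash
python3 -c "
from h import *
st()"
```

```text
time 39.88 s 0.5960 t-t0 0.0002 z 0.1481 yaw 14.37 pitch [-1.0e+00 -4.7e-03  9.0e-04] Fs -9.3 Ft 2.0 Fz 6.5 w 0.038
```

Request:
step_arm(
  deltas=[
    [-1,-0.0003,0.0005,0,0],
    [-1,-0.0003,0.001,0,0],
    [-1,-0.0003,0.0014,0,0],
    [-1,-0.0003,0.0014,0,0],
    [-1,-0.0003,0.0014,0,0],
    [-1,-0.0003,0.0014,0,0],
    [-1,-0.0003,0.0014,0,0],
  ],
)

```text
time_s: 40.75
tool_pos: [0.5746, 0.1588, 0.1481]
tool_rot: [-79.5, 89.5, -155.1]
force: [-12.0, -1.6, 7.6]
grip_width: 0.0374
```

```bash
python3 -c "
from h import *
st()"
```

```text
time 40.75 s 0.5961 t-t0 0.0002 z 0.1481 yaw 14.38 pitch [-1.     -0.0077  0.0014] Fs -12.0 Ft 1.4 Fz 7.6 w 0.0374
```

Request:
step_arm(
  deltas=[
    [-1,-0.0002,0.0003,0,0],
    [-1,-0.0002,0.0005,0,0],
    [-1,-0.0002,0.0005,0,0],
    [-1,-0.0002,0.0005,0,0],
    [-1,-0.0002,0.0005,0,0],
  ],
)

```text
time_s: 41.38
tool_pos: [0.5747, 0.1588, 0.1481]
tool_rot: [-80.4, 89.5, -156.1]
force: [-13.3, -2.2, 8.3]
grip_width: 0.038
```

Request:
step_arm(
  deltas=[
    [-1,0,-0.001,0,0],
    [-1,0,-0.002,0,0],
    [-1,0,-0.003,0,0],
    [-1,0,-0.003,0,0],
    [-0.5,0,-0.003,0,0],
    [0.5,0,-0.003,0,0],
    [0.8,0,-0.003,0,0],
    [0.8,0,-0.003,0,0],
    [0.8,0,-0.003,0,0],
  ],
)

```text
time_s: 42.5
tool_pos: [0.5758, 0.1588, 0.149]
tool_rot: [63.1, 90.0, -12.6]
force: [0.2, -0.3, 0.6]
grip_width: 0.0698
```

```bash
python3 -c "
from h import *
st()"
```

```text
time 42.5 s 0.5972 t-t0 -0.0000 z 0.1490 yaw 14.36 pitch [-1.e+00  6.e-04  3.e-04] Fs 0.1 Ft -0.3 Fz 0.6 w 0.0698
```

Lift clear, back off and check.

Request:
step_arm(
  deltas=[
    [0.8,-0.03,0,0,0],
    [0.8,-0.07,0,0,0],
    [0.8,-0.11,0,0,0],
    [0.8,-0.15,-0.02,0,0],
    [0.8,-0.16,-0.03,0,0],
    [0.8,-0.16,-0.03,0,0],
    [0.8,-0.16,-0.03,0,0],
    [0.8,-0.16,-0.03,0,0],
    [0.8,-0.16,-0.03,0,0],
  ],
)

```text
time_s: 43.62
tool_pos: [0.5463, 0.1515, 0.308]
tool_rot: [-114.3, 89.9, 170.1]
force: [0.1, -0.6, -0.2]
grip_width: 0.0786
```

```bash
python3 - <<'E'
from h import *
st()
m,p,d=cam('wrist');P=cloud(m,d)
a=np.radians(14.4);u=np.array([np.cos(a),np.sin(a)]);n=np.array([-u[1],u[0]])
s=P[:,:2]@u;t=P[:,:2]@n
for lo in np.arange(.570,.70,.006):
  j=(P[:,2]>.158)&(P[:,2]<.19)&(abs(t-.0107)<.04)&(s>=lo)&(s<lo+.006)
  if j.sum()>10: print(round(lo,3),j.sum(),np.round(np.percentile(t[j],[1,99]),4),'z',round(np.median(P[j,2]),4))
m,q,d=cam('scene');q=cv2.resize(q[150:260,270:400],None,fx=3,fy=3)
p=cv2.resize(p,(440,330));save('fin.png',np.hstack([p,q[:330,:360]]))
E
```

```text
time 43.62 s 0.5668 t-t0 0.0002 z 0.3080 yaw 14.38 pitch [-1.0e+00 -1.4e-03 -6.0e-04] Fs -0.1 Ft -0.6 Fz -0.2 w 0.0786
0.576 90 [-0.0078  0.0299] z 0.1612
0.582 324 [-0.0078  0.0298] z 0.1614
0.588 322 [-0.0076  0.0297] z 0.1613
0.594 321 [-0.0076  0.0296] z 0.1613
0.6 347 [-0.0074  0.0295] z 0.1613
0.606 340 [-0.0073  0.0294] z 0.1614
0.612 418 [-0.0146  0.0366] z 0.1681
0.618 471 [-0.0145  0.0366] z 0.1684
0.624 526 [-0.0144  0.0364] z 0.1684
0.63 533 [-0.015   0.0363] z 0.1684
0.636 536 [-0.0148  0.0361] z 0.1684
0.642 541 [-0.0146  0.0367] z 0.1685
0.648 797 [-0.0214  0.0434] z 0.1754
0.654 714 [-0.0217  0.043 ] z 0.1755
0.66 802 [-0.0211  0.0431] z 0.1754
0.666 811 [-0.0215  0.0433] z 0.1754
0.672 813 [-0.0218  0.0431] z 0.1755
0.678 814 [-0.0216  0.043 ] z 0.1754
0.684 834 [-0.0215  0.0432] z 0.1755
0.69 346 [-0.0214  0.0427] z 0.1753
0.696 232 [0.0009 0.0204] z 0.1621
```

View pics/fin.png

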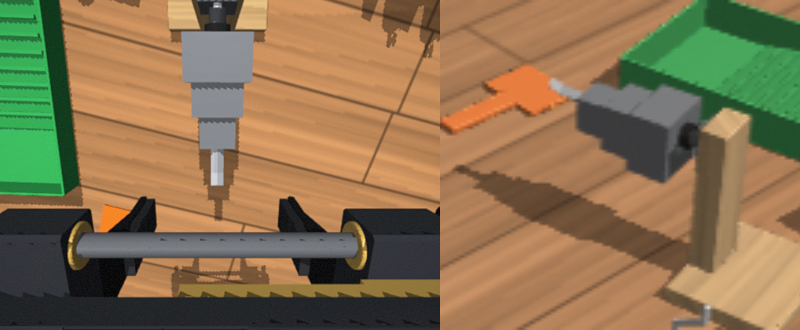

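```bash
python3 -c "
from h import *
print(env.sign_off())"
```

```text
the job is handed in; nothing more can be done
None
```

All three cups hang nested on the hook and released: the large one against the collar, the medium in the large, the small in the medium. I handed the job in at about 43.7 s; sign-off gives no verdict.

- **Pressing:** the wrist sensor read about 12.9 N for the large cup, 12.2 N for the medium and 13.3 N for the small. Each push was held for at least half a second, and no force reading came near 25 N.
- **Final position:** the last wrist depth check showed the three fronts about 34 mm apart, as nesting requires. The tops stood at 0.161, 0.168 and 0.175 m, upright and in line to about 1 mm sideways. The two nested cups stopped within 0.3 mm of where I had worked out they would.
- **Collar:** its face was found by touch about 1 mm behind where the camera put it.
- **Bystanders:** I kept the arm clear of the tins, tray and scraper. The tray and scraper look unmoved in the last pictures, but I did not measure any of them again and the tins were outside those pictures.
- **Force on the bar:** while pressing, the cups also bore on the bar with about 6–8 N vertically and up to 5 N sideways. So the force on the collar itself was probably a little below the wrist reading.

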